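Set out a beading place on the cork mat

TASK

Set out a beading place on the cork mat: the box of pink beads centred on the orange card and the box of blue beads centred on the white card, each square with its card, the teal thread spool standing upright midway between the two boxes, and the round tin on top of the blue box, in its middle. Carry them one at a time and set them down rather than dropping them; leave the amber tumbler, the burgundy spool and the pliers where they are.

Things in the scene. Friction and masses are not known exactly. Their poses are not given: they have to be found in the camera images.
- pink_box: Loose closed clear box full of pink beads, which show through its flat rigid lid, 56 x 56 x 32 mm high, about 90 g, with a tiny black latch on one side; grip across either pair of parallel sides. Origin: centre of its underside; z up, x and y along its sides.
- blue_box: Loose closed clear box full of dark blue beads, which show through its flat rigid lid, 56 x 56 x 32 mm high, about 90 g, with a tiny black latch on one side; grip across either pair of parallel sides. Origin: centre of its underside; z up, x and y along its sides.
- teal_spool: Loose. Spool standing on end, a cylinder 30 mm in diameter and 45 mm high, teal (blue-green), with a white band near each end and a small white hub on top. Origin: centre of its underside, z up along its axis. About 30 g.
- tin: Loose closed round tin with flat ends, 40 mm in diameter and 20 mm high, aluminium with a brass lid, about 40 g. Origin: centre of its underside, z up.
- orange_card: Flat orange square card, 80 x 80 x 2 mm, fixed on the cork mat at one end, square with the mat. Origin: centre of its underside (2 mm below its top, which is 6 mm above the table). x and y along its sides, z up.
- white_card: Flat white square card, 80 x 80 x 2 mm, fixed on the cork mat at one end, square with the mat. Origin: centre of its underside (2 mm below its top, which is 6 mm above the table). x and y along its sides, z up.
- mat: Cork mat fixed to the table, 110 x 270 x 4 mm. Origin: centre of its underside, on the table; x across its short side, y along its long side, z up. The two cards lie on it with their centres 90 mm either side of its centre along its long side, which colour at which end differs from start to start; the point midway between them is the mat's centre, bare cork 4 mm above the table.
- tumbler: Bystander: open amber tumbler, up to 72 mm in diameter, 95 mm high. Origin: centre of its underside. To be left alone.
- burgundy_spool: Bystander: Spool standing on end, a cylinder 30 mm in diameter and 45 mm high, burgundy (dark red), with a white band near each end and a small white hub on top. Origin: centre of its underside, z up along its axis. To be left alone.
- pliers: Bystander: small jewellery pliers lying flat, 140 mm long, 60 mm wide, 12 mm thick, one handle burgundy and one black, beyond the mat. Origin: near the pivot, at table height; x points to the steel jaws. To be left alone.
Things that resemble listed ones, but are neither listed nor needed, are in the scene too. There is more than one size of the blue_box; the one meant has the size given above.

How it is judged:
By the outcome, as a careful person would: the job done as asked, in the order asked, and still so for the second after the job is handed in, with the robot touching nothing.
It also fails if it takes over 88 s, if anything falls off the work surface, if the arm or the gripper's body presses on something with over 40 N, if the wrist force passes 120 N, or if a joint passes its speed limit or range.

ROBOT

A 6-joint arm with a two-finger parallel gripper is mounted at the origin on the work surface. World frame = base frame: x ahead of the robot, y to its left, z up, the work surface at z = 0. Lengths are in m, angles in rad, forces in N, time in s.
With the tool pointing down it reaches from about 0.275 to 0.825 m from the base axis. Payload 4.9 kg.
Tool frame: the origin (TCP) lies midway between the tips of the shut fingers; the grasp point (between the pads) lies 19 mm behind it (bot.pinch_z is the distance from the TCP to the grasp point, in m); z points along the fingers, y is the line along which they close (so a half turn about z gives the same grasp; the last joint's range is limited). The gripper opens to 85 mm and grips with 20 to 120 N. Pads are 22 mm wide; open, the fingers measure 114 mm over their backs; the gripper's body (76 mm by 85 mm) begins 54 mm behind the grasp point. The pads swing forward as they close: fully open they stand 13 mm farther back than shut.
Start: joints at [-1.389, 0.326, -0.193, 1.052, 0, 1.437], TCP at [0.171, -0.523, 0.231] pointing down, gripper open.
Joint ranges: [-2.65, 2.65], [-0.97, 1.79], [-1.3, 1.35], [-1.93, 2.1], [-1.47, 1.37], [-3.14, 3.14]. Speed limits (rad/s): [2.57, 2.57, 3.14, 3.14, 3.14, 3.14].

INTERFACE

Orientations are given as a unit quaternion [w, x, y, z].
In Python, from workcell import bot gives the robot as it stands. The module is installed in compiled form; this text tells all that it offers.
- The arm moves only by the tool jog_arm, never from a script. Its argument "series" is a list of rows, each an object of numbers: "gripper": the closure, from -1 (fully open) to 1 (shut); "tx", "ty", "tz": the shift along the tool's x, y, z in cm; "ax", "ay", "az": the turn, a rotation vector about the tool's x, y, z in rad. In form: [{"gripper": .., "tx": .., "ty": .., "tz": .., "ax": .., "ay": .., "az": ..}, ...]. A call has 1 to 10 rows; each row is the pose to reach, as a shift and turn from the pose commanded when the call began, along the tool's axes at that moment; what a row does not reach only later rows make up. A row lasts 1/8 s, in which the tool goes at most 62.5 mm and 10.7 degrees, less where a joint would pass 70% of its speed; a pose out of reach is approached as far as the arm can. A call with a gripper value outside its range is refused whole. The fingers move at their own pace and stop on an object; the grip force is fixed at half the most. Time passes only in rows, so rows that repeat a pose let the fingers close. It gives the time, the measured TCP pose, the force, the opening and the grip force at its end, in the units of the state.
- bot.get_obs(): the state, without advancing time (a new reading comes with each control period).
- bot.get_image(name): name is "scene" or "side" or "wrist"; returns a dict with "pixels" (400x640x3 uint8, red, green, blue), "intrinsics" (3x3 intrinsics, pixels), "R" (3x3) and "t" (3): a world point X has camera coordinates R X + t; the wrist camera has in their place "hand_eye" (4x4, takes a point from camera to tool coordinates, whose origin is the TCP and whose axes are the flange's). Camera axes: x right, y down, z forward; pixel columns grow to the right and rows downward; lengths in m; the calibration is good to about 2 mm. A picture is of the moment at which its call begins: read the wrist's pose just before it. There is no depth.
- bot.close_job(): hands the job in; it is judged then, once.
Trained networks look in the newest picture that a camera, given by its name, has taken for a name from the list of things; names that differ only in an ending like _2 or _b are one class to them, and where a whole thing is asked for, a point or a joint stands for the part that bears it (a point fixed in the world has none). Each returns a list of dicts, best first, with "conf" (0 to 1); they miss things now and then, are a little off and sometimes report something else, mostly with a low value. They report only what shows in the picture. A call takes as long as a camera call. They do not tell look-alikes from the thing itself.
- bot.boxes_of(camera, target): "centre" ([x, y, z] in m, in world coordinates, good to about 4 mm: the middle of the surface that is visible of it).
- bot.silhouettes(camera, target): "region" (400x640 bool, what is visible of it).
The state is a dict: "clock": time; "qpos": joint angles; "joint_velocities": joint speeds; "effort": joint torques, N m; "position": TCP position; "ee_rot": TCP orientation; "force": force on the tool from outside, world axes, zero at the start; "ft_torque": the same for the moment, N m; "gripper_width": finger opening in m; "gripper_force": force on a finger pad.
Only numpy, scipy, OpenCV 4.12 (cv2) and the standard library are available. Lean on these libraries where they do the work, as an engineer would, in place of code of your own. Each camera call takes 0.05 s, during which the arm holds its last target. There are 200 camera calls.

## Working session

There is one attempt and no reset: what is moved stays moved. The work goes in short steps, Python scripts to look and compute and a tool call to move; the robot and the scene stay as the last step left them, time stands still between calls to the robot, and variables do not carry over. Pictures are saved under pics/ and viewed, at most 17 in all, crops included, and the job is handed in when it is done.

Besides the shell and the picture viewer there is one more tool, called after "Call:" as name([rows], argument=value, ...), one row to a line, values as JSON. jog_arm: Moves the arm, as the interface text tells. Its arguments: {"type":"object","properties":{"series":{"type":"array"}},"required":["series"]}

```bash
mkdir -p pics
cat > h.py <<'E'
import numpy as np, cv2
from workcell import bot
from scipy.spatial.transform import Rotation as Ro
def cam(n):
    o=bot.get_obs(); im=bot.get_image(n); K=np.array(im["intrinsics"])
    if n=="wrist":
        q=o["ee_rot"]; T=np.eye(4); T[:3,:3]=Ro.from_quat([q[1],q[2],q[3],q[0]]).as_matrix(); T[:3,3]=o["position"]
        C=T@np.array(im["hand_eye"]); R=C[:3,:3].T; t=-R@C[:3,3]
    else: R=np.array(im["R"]); t=np.array(im["t"])
    return im["pixels"],K,R,t
def px2w(uv,z,K,R,t):
    uv=np.atleast_2d(uv).astype(float); d=np.c_[uv,np.ones(len(uv))]@np.linalg.inv(K).T@R; c=-R.T@t
    return c+d*((z-c[2])/d[:,2])[:,None]
def w2px(X,K,R,t):
    p=(np.atleast_2d(X)@R.T+t)@K.T; return p[:,:2]/p[:,2:]
def save(n,px): cv2.imwrite(f"pics/{n}.png",cv2.cvtColor(np.ascontiguousarray(px),cv2.COLOR_RGB2BGR))
E
python3 - <<'E'
from h import *
for c in ["scene","side"]:
    px,K,R,t=cam(c); save(c+"0",px); print(c,"campos",-R.T@t)
    for n in ["pink_box","blue_box","teal_spool","tin","orange_card","white_card","mat","tumbler","burgundy_spool","pliers"]:
        print(n,[(round(d["conf"],2),np.round(d["centre"],3).tolist(),w2px(d["centre"],K,R,t)[0].astype(int).tolist()) for d in bot.boxes_of(c,n)])
o=bot.get_obs();print(o["position"],o["ee_rot"],o["gripper_width"],o["clock"])
E
```

```text
scene campos [1.05873065 0.73246032 0.82081399]
pink_box [(0.93, [0.472, 0.326, 0.026], [431, 260])]
blue_box [(0.87, [0.457, -0.288, 0.027], [290, 134]), (0.79, [0.425, -0.405, 0.036], [278, 113])]
teal_spool [(0.58, [0.469, -0.1, 0.031], [322, 165]), (0.3, [0.442, 0.123, 0.02], [381, 207])]
tin [(0.52, [0.444, 0.124, 0.024], [381, 207])]
orange_card [(0.76, [0.594, -0.004, 0.004], [304, 208])]
white_card [(0.76, [0.628, -0.182, 0.004], [259, 178])]
mat [(0.84, [0.616, -0.088, 0.004], [280, 194])]
tumbler [(0.96, [0.631, -0.369, 0.064], [225, 131])]
burgundy_spool [(0.76, [0.652, 0.39, 0.042], [391, 317]), (0.36, [0.783, -0.143, 0.013], [215, 206])]
pliers [(0.7, [0.781, -0.142, 0.014], [216, 205])]
side campos [0.2484786  0.75832046 0.65181193]
pink_box [(0.59, [0.459, 0.33, 0.027], [308, 317])]
blue_box [(0.95, [0.444, -0.288, 0.029], [388, 163])]
teal_spool [(0.63, [0.464, -0.1, 0.032], [365, 194])]
tin [(0.51, [0.439, 0.124, 0.02], [350, 252])]
orange_card [(0.95, [0.592, -0.004, 0.007], [310, 212])]
white_card [(0.91, [0.627, -0.178, 0.002], [321, 178])]
mat [(0.75, [0.607, -0.084, 0.003], [316, 196])]
tumbler [(0.64, [0.627, -0.369, 0.061], [341, 134])]
burgundy_spool [(0.93, [0.635, 0.393, 0.039], [211, 313])]
pliers [(0.72, [0.772, -0.139, 0.01], [273, 174])]
[ 0.17084279 -0.5228172   0.23127616] [-3.04383126e-06  9.87560402e-01  1.57240110e-01 -6.46862195e-06] 0.08532471300462346 1.1
```

```bash
ls pics
```

```text
scene0.png
side0.png
```

View pics/scene0.png

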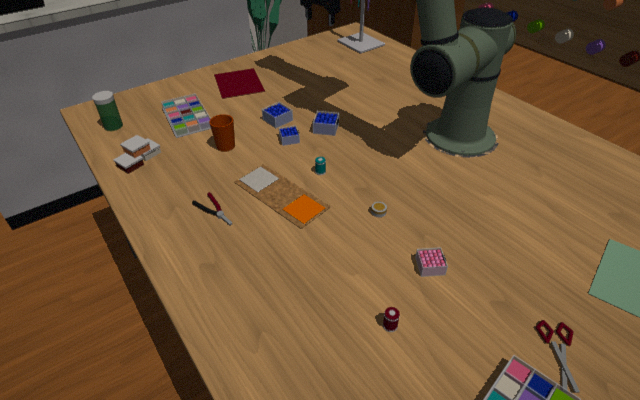

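View pics/side0.png

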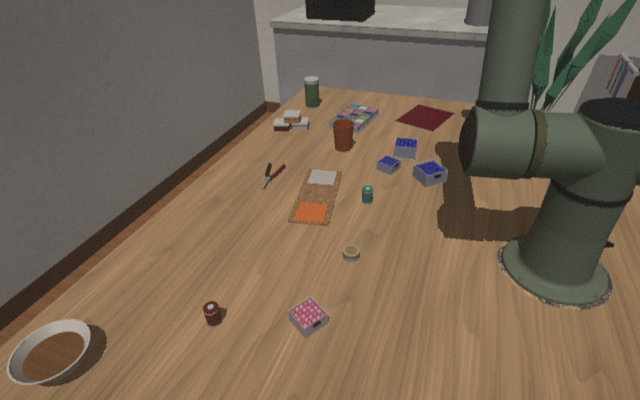

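Scene picture: pink box (431,261), tin (379,209), teal spool (320,165), orange card (304,208), white card (260,179). There are three blue boxes, at (277,115), (290,135) and (326,122), so I need their sizes. In the side view they are at (405,148), (388,164) and (430,173).

Run:
```python
from h import *
ims=[]
for c,(u,v) in {"scene":(305,125),"side":(405,160)}.items():
    px,K,R,t=cam(c)
    ims.append(cv2.resize(px[v-30:v+30,u-40:u+40],(0,0),fx=9.5,fy=9.5,interpolation=cv2.INTER_CUBIC)[:, :760])
    # blue mask
    hsv=cv2.cvtColor(np.ascontiguousarray(px),cv2.COLOR_RGB2HSV)
    m=cv2.inRange(hsv,(108,90,40),(128,255,255)); m[:90]=0; m[200:]=0
    n,l,s,ce=cv2.connectedComponentsWithStats(m)
    for i in range(1,n):
        if s[i,4]>60:
            uv=np.argwhere(l==i)[:,::-1]; w=px2w(uv,.03,K,R,t)[:,:2].astype(np.float32)
            r=cv2.minAreaRect(w); print(c,s[i],ce[i].round(),np.round(r[0],3),np.round(r[1],3),round(r[2],1))
save("blue",cv2.resize(np.vstack(ims),(400,600)) if 0 else np.hstack([cv2.resize(i,(400,300)) for i in ims]))
```

```text
scene [264 103  26  14 200] [276. 110.] [ 0.416 -0.436] [0.069 0.065] 5.4
scene [315 112  22  13 215] [326. 118.] [ 0.313 -0.296] [0.066 0.067] 42.8
scene [280 127  18  10 137] [288. 132.] [ 0.453 -0.303] [0.047 0.051] 67.8
side [396 138  21  10 151] [406. 142.] [ 0.42  -0.441] [0.065 0.06 ] 3.8
side [379 156  19  10 103] [388. 161.] [ 0.447 -0.304] [0.044 0.046] 68.2
side [417 161  27  14 211] [430. 168.] [ 0.319 -0.302] [0.063 0.06 ] 44.1
```

View pics/blue.png

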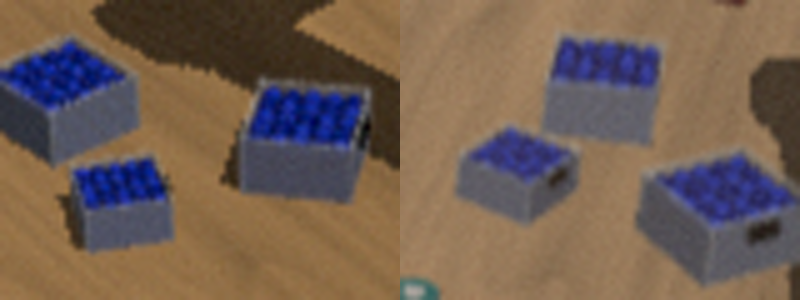

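The small blue box has a bead window of about 47 mm, and the other two are about 66 mm. I'll check that against pink (known to be 56 mm) and get the hand-eye.

```bash
cat >> h.py <<'E'
def rows(*wps):
    "waypoints x,y,z,yaw(deg of tool x, tool down) -> rows relative to current pose"
    o=bot.get_obs(); q=o["ee_rot"]; R0=Ro.from_quat([q[1],q[2],q[3],q[0]]); p=np.array(o["position"])
    for x,y,z,a in wps:
        a=np.radians(a); Rt=Ro.from_matrix(np.array([[np.cos(a),np.sin(a),0],[np.sin(a),-np.cos(a),0],[0,0,-1]]))
        print("  t(cm)",np.round(R0.inv().apply(np.array([x,y,z])-p)*100,2),"a",np.round((R0.inv()*Rt).as_rotvec(),3))
    x=R0.apply([1,0,0]); print("  now",p.round(4),"yaw",round(np.degrees(np.arctan2(x[1],x[0])),2),"z",R0.apply([0,0,1]).round(3))
def rect(c,n,z,conf=.3):
    px,K,R,t=cam(c)
    out=[]
    for d in bot.silhouettes(c,n):
        if d["conf"]<conf: continue
        uv=np.argwhere(d["region"])[:,::-1]
        if len(uv)<20: continue
        w=px2w(uv,z,K,R,t)[:,:2].astype(np.float32)
        r=cv2.minAreaRect(w); print(c,n,round(d["conf"],2),"ctr",np.round(r[0],4),"size",np.round(r[1],4),"ang",round(r[2],1),"mean",w.mean(0).round(4))
E
python3 - <<'E'
from h import *
print(np.round(bot.get_image("wrist")["hand_eye"],3).tolist(), bot.get_image("wrist")["intrinsics"])
for c in ["scene","side"]:
    px,K,R,t=cam(c)
    hsv=cv2.cvtColor(np.ascontiguousarray(px),cv2.COLOR_RGB2HSV)
    m=cv2.inRange(hsv,(150,80,100),(178,255,255))
    uv=np.argwhere(m)[:,::-1]; w=px2w(uv,.03,K,R,t)[:,:2]
    w=w[np.linalg.norm(w-[.465,.33],axis=1)<.06].astype(np.float32)
    print(c,"pink",cv2.minAreaRect(w))
    rect(c,"mat",.004); rect(c,"orange_card",.006); rect(c,"white_card",.006)
rows((.57,-.09,.42,18),(.45,.33,.3,18))
E
```

```text
[[0.001, -0.947, -0.322, 0.083], [1.0, 0.001, 0.001, 0.0], [-0.001, -0.322, 0.947, -0.144], [0.0, 0.0, 0.0, 1.0]] [[309.65901607   0.         320.50403968]
 [  0.         309.65901607 198.83928803]
 [  0.           0.           1.        ]]
scene pink ((0.46810993552207947, 0.32181841135025024), (0.04793828725814819, 0.05065137520432472), 59.36613845825195)
scene mat 0.94 ctr [ 0.6139 -0.0898] size [0.1145 0.2728] ang 11.2 mean [ 0.6163 -0.0828]
scene orange_card 0.94 ctr [ 0.5977 -0.0059] size [0.0784 0.0813] ang 11.9 mean [ 0.598  -0.0053]
scene orange_card 0.3 ctr [ 0.4561 -0.129 ] size [0.081  0.0297] ang 54.0 mean [ 0.4562 -0.1284]
scene white_card 0.6 ctr [ 0.6295 -0.1816] size [0.0825 0.0839] ang 9.6 mean [ 0.6302 -0.1805]
side pink ((0.4643767774105072, 0.3215934634208679), (0.04853121191263199, 0.04774973914027214), 58.96974182128906)
side mat 0.68 ctr [ 0.6076 -0.0894] size [0.1098 0.2661] ang 11.2 mean [ 0.6037 -0.09  ]
side orange_card 0.62 ctr [ 0.5909 -0.0047] size [0.0802 0.0814] ang 10.2 mean [ 0.5906 -0.0035]
side white_card 0.58 ctr [ 0.6269 -0.1835] size [0.0782 0.0768] ang 12.2 mean [ 0.627 -0.183]
  t(cm) [ 51.39 -28.74 -18.87] a [0.    0.    0.002]
  t(cm) [ 53.02 -72.39  -6.87] a [0.    0.    0.002]
  now [ 0.1708 -0.5228  0.2313] yaw 18.09 z [-0. -0. -1.]
```

Pink's window is 48–50 mm, so the blue box at scene (290,135) is the 56 mm one. The look-alikes are at (277,115) and (326,122), both larger. The crop confirms this. Next I'll get a look at the mat from above, on the way to pink.

Call:
jog_arm([
  {"gripper": -1, "tx": 5.1, "ty": -2.9, "tz": -2},
  {"gripper": -1, "tx": 10.3, "ty": -5.8, "tz": -4},
  {"gripper": -1, "tx": 15.4, "ty": -8.6, "tz": -6},
  {"gripper": -1, "tx": 20.5, "ty": -11.5, "tz": -7.5},
  {"gripper": -1, "tx": 25.6, "ty": -14.4, "tz": -9.5},
  {"gripper": -1, "tx": 30.8, "ty": -17.2, "tz": -11},
  {"gripper": -1, "tx": 36, "ty": -20, "tz": -11},
  {"gripper": -1, "tx": 41, "ty": -23, "tz": -11},
  {"gripper": -1, "tx": 46, "ty": -26, "tz": -11},
  {"gripper": -1, "tx": 49, "ty": -28.7, "tz": -11},
])

```text
invalid input at $.series[0]: expected keys gripper, tx, ty, tz, ax, ay, az
```

Run:
```python
from h import *
px,K,R,t=cam("wrist"); save("w_mat",px)
for n,z in [("mat",.004),("orange_card",.006),("white_card",.006),("teal_spool",.045),("blue_box",.032),("tin",.02)]: rect("wrist",n,z)
rows((.45,.32,.3,18))
print(bot.get_obs()["clock"])
```

```text
wrist blue_box 0.51 ctr [ 0.2695 -0.2992] size [0.0084 0.0432] ang 18.2 mean [ 0.2709 -0.2991]
  t(cm) [ 52.71 -71.44  -6.87] a [0.    0.    0.002]
  now [ 0.1708 -0.5228  0.2313] yaw 18.1 z [-0. -0. -1.]
2.65
```

View pics/w_mat.png

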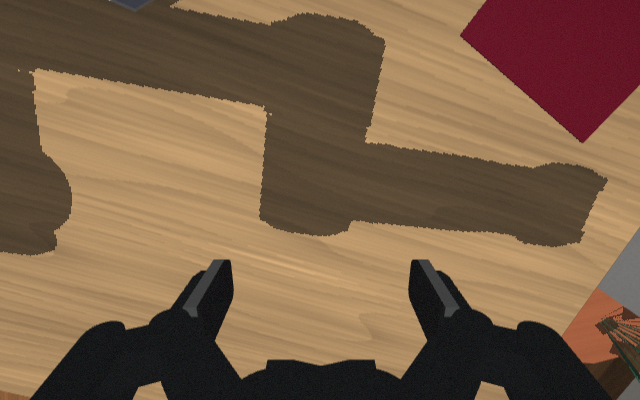

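That was the start view, because the call was refused: every key is required. It shows only bare table, with a fingertip on either side at (220,290) and (425,290). Resending.

Call:
jog_arm([
  {"gripper": -1, "tx": 10.3, "ty": -5.8, "tz": -4, "ax": 0, "ay": 0, "az": 0},
  {"gripper": -1, "tx": 20.5, "ty": -11.5, "tz": -7.5, "ax": 0, "ay": 0, "az": 0},
  {"gripper": -1, "tx": 30.8, "ty": -17.2, "tz": -11, "ax": 0, "ay": 0, "az": 0},
  {"gripper": -1, "tx": 43, "ty": -28.7, "tz": -11, "ax": 0, "ay": 0, "az": 0},
  {"gripper": -1, "tx": 43, "ty": -28.7, "tz": -11, "ax": 0, "ay": 0, "az": 0},
  {"gripper": -1, "tx": 43, "ty": -28.7, "tz": -11, "ax": 0, "ay": 0, "az": 0},
  {"gripper": -1, "tx": 43, "ty": -28.7, "tz": -11, "ax": 0, "ay": 0, "az": 0},
  {"gripper": -1, "tx": 43, "ty": -28.7, "tz": -11, "ax": 0, "ay": 0, "az": 0},
  {"gripper": -1, "tx": 43, "ty": -28.7, "tz": -11, "ax": 0, "ay": 0, "az": 0},
  {"gripper": -1, "tx": 43, "ty": -28.7, "tz": -11, "ax": 0, "ay": 0, "az": 0},
])

```text
clock: 3.9
position: [0.4915, -0.1148, 0.3415]
ee_rot: [0.0, 0.987, 0.159, 0.0]
force: [-1.3, -0.4, 0.3]
gripper_width: 0.085
gripper_force: 0.0
```

Run:
```python
from h import *
px,K,R,t=cam("wrist"); save("w_mat1",px)
for n,z in [("mat",.004),("orange_card",.006),("white_card",.006),("teal_spool",.045),("blue_box",.032),("tin",.02)]: rect("wrist",n,z)
rows((.45,.32,.3,18))
print(bot.get_obs()["clock"])
```

```text
wrist mat 0.69 ctr [ 0.6108 -0.0953] size [0.1102 0.2713] ang 11.0 mean [ 0.6137 -0.0939]
wrist orange_card 0.71 ctr [ 0.5936 -0.0075] size [0.0801 0.0802] ang 11.1 mean [ 0.5948 -0.0071]
wrist white_card 0.59 ctr [ 0.6291 -0.1836] size [0.0826 0.08  ] ang 10.9 mean [ 0.6294 -0.1831]
wrist teal_spool 0.82 ctr [ 0.47   -0.1117] size [0.0355 0.0291] ang 18.0 mean [ 0.4699 -0.1115]
wrist teal_spool 0.41 ctr [ 0.5916 -0.0147] size [0.074  0.0743] ang 11.7 mean [ 0.5927 -0.0143]
wrist blue_box 0.63 ctr [ 0.3207 -0.2824] size [0.1031 0.0783] ang 43.8 mean [ 0.3223 -0.2816]
wrist tin 0.9 ctr [0.4435 0.1107] size [0.0401 0.0483] ang 36.2 mean [0.4431 0.1111]
  t(cm) [  9.71 -42.77   4.13] a [ 0.    -0.     0.001]
  now [ 0.4903 -0.1167  0.3413] yaw 18.07 z [ 0. -0. -1.]
4.55
```

View pics/w_mat1.png

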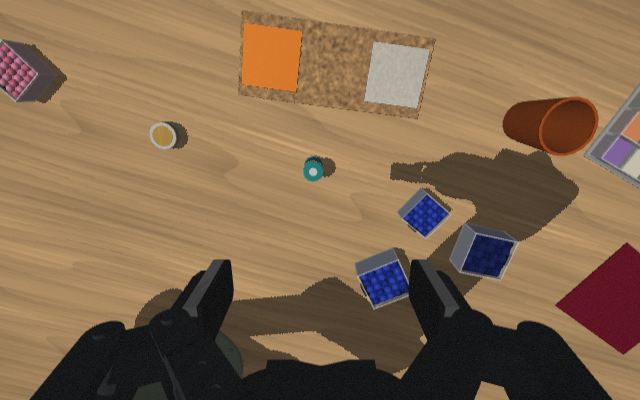

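The wrist picture shows the orange card (272,58), white card (398,75), tin (163,136), teal spool (313,170), and the small blue box (425,213) beside the two large ones (386,278) and (485,250). The cards fit well: 180 mm apart, yaw 11.1°. Next, hover at pink.

Run:
```python
from h import *
rows((.423,.347,.2,-31))
```

```text
t(cm) [  7.98 -46.17  14.13] a [ 0.    -0.     0.856]
  now [ 0.4903 -0.1167  0.3413] yaw 18.07 z [ 0. -0. -1.]
```

Call:
jog_arm([
  {"gripper": -1, "tx": 8, "ty": -46.2, "tz": 14.1, "ax": 0, "ay": 0, "az": 0.857},
  {"gripper": -1, "tx": 8, "ty": -46.2, "tz": 14.1, "ax": 0, "ay": 0, "az": 0.857},
  {"gripper": -1, "tx": 8, "ty": -46.2, "tz": 14.1, "ax": 0, "ay": 0, "az": 0.857},
  {"gripper": -1, "tx": 8, "ty": -46.2, "tz": 14.1, "ax": 0, "ay": 0, "az": 0.857},
  {"gripper": -1, "tx": 8, "ty": -46.2, "tz": 14.1, "ax": 0, "ay": 0, "az": 0.857},
  {"gripper": -1, "tx": 8, "ty": -46.2, "tz": 14.1, "ax": 0, "ay": 0, "az": 0.857},
  {"gripper": -1, "tx": 8, "ty": -46.2, "tz": 14.1, "ax": 0, "ay": 0, "az": 0.857},
  {"gripper": -1, "tx": 8, "ty": -46.2, "tz": 14.1, "ax": 0, "ay": 0, "az": 0.857},
  {"gripper": -1, "tx": 8, "ty": -46.2, "tz": 14.1, "ax": 0, "ay": 0, "az": 0.857},
  {"gripper": -1, "tx": 8, "ty": -46.2, "tz": 14.1, "ax": 0, "ay": 0, "az": 0.857},
])

```text
clock: 5.8
position: [0.2926, -0.0562, 0.2274]
ee_rot: [-0.024, 0.97, -0.243, 0.006]
force: [0.8, 0.1, 0.1]
gripper_width: 0.0855
gripper_force: 0.0
```

Run:
```python
from h import *
px,K,R,t=cam("wrist"); save("w_pink",px)
rect("wrist","pink_box",.032)
hsv=cv2.cvtColor(np.ascontiguousarray(px),cv2.COLOR_RGB2HSV)
m=cv2.inRange(hsv,(150,80,100),(178,255,255))
n,l,s,_=cv2.connectedComponentsWithStats(cv2.morphologyEx(m,cv2.MORPH_CLOSE,np.ones((9,9))))
i=1+np.argmax(s[1:,4]); w=px2w(np.argwhere(l==i)[:,::-1],.031,K,R,t)[:,:2].astype(np.float32)
print("beads",cv2.minAreaRect(w))
rows((.468,.322,.03,-31))
```

```text
wrist pink_box 0.6 ctr [0.4454 0.2844] size [0.0434 0.0745] ang 42.5 mean [0.4491 0.2852]
beads ((0.4510546922683716, 0.3032286465167999), (0.014752746559679508, 0.05179784819483757), 42.580387115478516)
  t(cm) [ -2.37 -40.56  21.82] a [-0.05   0.002  0.05 ]
  now [ 0.293  -0.0562  0.2275] yaw -28.12 z [ 0.023  0.045 -0.999]
```

View pics/w_pink.png

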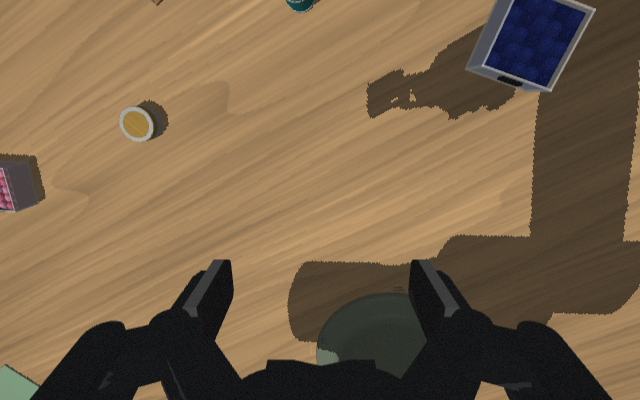

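The picture shows the base at (390,330), so the arm strayed toward it instead of going to pink at (5,190). I'll check the joints.

Run:
```python
from h import *
o=bot.get_obs();print(np.round(o["qpos"],3),np.round(o["joint_velocities"],3),o["force"],o["clock"])
rows((.42,.1,.3,-28),(.4,.25,.3,-28))
```

```text
[-0.492 -0.168 -0.75   0.989  0.05   3.141] [ 0.003  0.015  0.03  -0.007 -0.001 -0.   ] [ 0.85078154 -0.14562517  0.03241624] 5.95
  t(cm) [  3.84 -20.1   -6.25] a [-0.05   0.001 -0.002]
  t(cm) [ -4.99 -32.37  -5.63] a [-0.05   0.001 -0.002]
  now [ 0.293  -0.0562  0.2275] yaw -28.12 z [ 0.023  0.045 -0.999]
```

Joint 6 ran into its limit (q6 = q1 + π − yaw), so I'll use yaw 59° at pink and 101° on the cards. The path goes via an intermediate point.

Run:
```python
from h import *
rows((.36,.05,.27,0),(.42,.16,.25,30),(.442,.279,.2,59))
```

```text
t(cm) [  0.91 -12.72  -3.62] a [-0.049 -0.012 -0.491]
  t(cm) [  1.02 -25.13  -0.99] a [-0.046 -0.025 -1.014]
  t(cm) [ -2.65 -36.4    4.59] a [-0.041 -0.038 -1.52 ]
  now [ 0.293  -0.0562  0.2275] yaw -28.12 z [ 0.023  0.045 -0.999]
```

Call:
jog_arm([
  {"gripper": -1, "tx": 0.3, "ty": -4.2, "tz": -1.2, "ax": -0.049, "ay": -0.004, "az": -0.16},
  {"gripper": -1, "tx": 0.6, "ty": -8.5, "tz": -2.4, "ax": -0.049, "ay": -0.008, "az": -0.33},
  {"gripper": -1, "tx": 0.9, "ty": -12.7, "tz": -3.6, "ax": -0.049, "ay": -0.012, "az": -0.49},
  {"gripper": -1, "tx": 1, "ty": -17, "tz": -2.7, "ax": -0.048, "ay": -0.016, "az": -0.66},
  {"gripper": -1, "tx": 1, "ty": -21, "tz": -1.8, "ax": -0.047, "ay": -0.02, "az": -0.83},
  {"gripper": -1, "tx": 1, "ty": -25, "tz": -1, "ax": -0.046, "ay": -0.025, "az": -1.01},
  {"gripper": -1, "tx": -0.2, "ty": -29, "tz": 0.8, "ax": -0.044, "ay": -0.03, "az": -1.18},
  {"gripper": -1, "tx": -1.4, "ty": -33, "tz": 2.6, "ax": -0.042, "ay": -0.035, "az": -1.35},
  {"gripper": -1, "tx": -2.6, "ty": -36.4, "tz": 4.6, "ax": -0.041, "ay": -0.038, "az": -1.52},
  {"gripper": -1, "tx": -2.6, "ty": -36.4, "tz": 4.6, "ax": -0.041, "ay": -0.038, "az": -1.52},
])

```text
clock: 7.2
position: [0.4425, 0.2807, 0.198]
ee_rot: [-0.0, 0.87, 0.494, -0.001]
force: [0.3, -0.4, -0.4]
gripper_width: 0.0853
gripper_force: 0.0
```

```bash
cat >> h.py <<'E'
def top(lo,hi,near,z=.032,c="wrist",name=None,r=.06,sz=9):
    px,K,R,t=cam(c)
    if name: save(name,px)
    hsv=cv2.cvtColor(np.ascontiguousarray(px),cv2.COLOR_RGB2HSV)
    m=cv2.morphologyEx(cv2.inRange(hsv,lo,hi),cv2.MORPH_CLOSE,np.ones((sz,sz)))
    n,l,s,_=cv2.connectedComponentsWithStats(m)
    for i in range(1,n):
        if s[i,4]<80: continue
        w=px2w(np.argwhere(l==i)[:,::-1],z,K,R,t)[:,:2].astype(np.float32)
        if np.linalg.norm(w.mean(0)-near)<r:
            q=cv2.minAreaRect(w); print(c,"blob ctr",np.round(q[0],4),np.round(q[1],4),round(q[2],1),"mean",w.mean(0).round(4),s[i,4])
PINK=((150,80,100),(178,255,255)); BLUE=((108,90,40),(128,255,255))
E
python3 - <<'E'
from h import *
top(*PINK,[.468,.322],name="w_pink2")
rect("wrist","pink_box",.032)
rows((.468,.322,.03,59))
print(bot.get_obs()["qpos"])
E
```

```text
wrist blob ctr [0.4648 0.3208] [0.0514 0.0524] 59.2 mean [0.4655 0.3213] 2837
wrist pink_box 0.7 ctr [0.4643 0.3218] size [0.0571 0.0581] ang 59.0 mean [0.4651 0.322 ]
  t(cm) [ 5.05 -0.1  16.98] a [-0.     0.001 -0.001]
  now [0.4429 0.2783 0.1999] yaw 58.92 z [-0.001 -0.001 -1.   ]
[ 4.20051599e-01  3.01365461e-01 -3.12067561e-01  9.58319288e-01
 -2.03915648e-04  2.53334059e+00]
```

View pics/w_pink2.png

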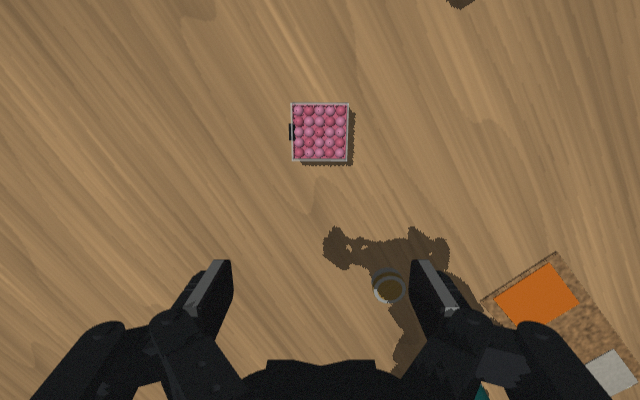

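The picture shows the pink box at (320,131), with its latch on the left side (291,131), which is where a finger would land. I'll turn to yaw 149° and grip the latch-free sides.

Run:
```python
from h import *
rows((.465,.3213,.09,149.1),(.465,.3213,.0,149.1))
```

```text
t(cm) [ 4.83 -0.32 10.99] a [-1.000e-03  0.000e+00 -1.574e+00]
  t(cm) [ 4.84 -0.32 19.99] a [-1.000e-03  0.000e+00 -1.574e+00]
  now [0.4429 0.2783 0.1999] yaw 58.92 z [-0.001 -0.001 -1.   ]
```

Call:
jog_arm([
  {"gripper": -1, "tx": 1, "ty": 0, "tz": 1, "ax": 0, "ay": 0, "az": -0.18},
  {"gripper": -1, "tx": 1.5, "ty": -0.1, "tz": 2, "ax": 0, "ay": 0, "az": -0.36},
  {"gripper": -1, "tx": 2, "ty": -0.2, "tz": 3, "ax": 0, "ay": 0, "az": -0.54},
  {"gripper": -1, "tx": 3, "ty": -0.2, "tz": 4, "ax": 0, "ay": 0, "az": -0.72},
  {"gripper": -1, "tx": 3.5, "ty": -0.3, "tz": 5, "ax": 0, "ay": 0, "az": -0.9},
  {"gripper": -1, "tx": 4, "ty": -0.3, "tz": 6, "ax": 0, "ay": 0, "az": -1.08},
  {"gripper": -1, "tx": 4.5, "ty": -0.32, "tz": 7, "ax": 0, "ay": 0, "az": -1.26},
  {"gripper": -1, "tx": 4.83, "ty": -0.32, "tz": 8, "ax": 0, "ay": 0, "az": -1.44},
  {"gripper": -1, "tx": 4.83, "ty": -0.32, "tz": 10, "ax": 0, "ay": 0, "az": -1.574},
  {"gripper": -1, "tx": 4.83, "ty": -0.32, "tz": 11, "ax": 0, "ay": 0, "az": -1.574},
])

```text
clock: 8.6
position: [0.465, 0.3206, 0.0897]
ee_rot: [-0.0, 0.268, 0.964, -0.0]
force: [-0.1, 0.3, -0.2]
gripper_width: 0.0856
gripper_force: 0.0
```

Run:
```python
from h import *
rows((.465,.3213,.0,149.1),(.594,-.0065,.007,101.1))
```

```text
t(cm) [0.03 0.07 8.97] a [-0.001 -0.    -0.003]
  t(cm) [-27.93 -21.36   8.27] a [-0.001 -0.     0.835]
  now [0.465  0.3206 0.0897] yaw 148.95 z [-0.001 -0.    -1.   ]
```

Call:
jog_arm([
  {"gripper": -1, "tx": 0, "ty": 0.07, "tz": 4, "ax": 0, "ay": 0, "az": 0},
  {"gripper": -1, "tx": 0, "ty": 0.07, "tz": 7, "ax": 0, "ay": 0, "az": 0},
  {"gripper": -1, "tx": 0, "ty": 0.07, "tz": 9, "ax": 0, "ay": 0, "az": 0},
  {"gripper": -1, "tx": 0, "ty": 0.07, "tz": 9, "ax": 0, "ay": 0, "az": 0},
  {"gripper": 1, "tx": 0, "ty": 0.07, "tz": 9, "ax": 0, "ay": 0, "az": 0},
  {"gripper": 1, "tx": 0, "ty": 0.07, "tz": 9, "ax": 0, "ay": 0, "az": 0},
  {"gripper": 1, "tx": 0, "ty": 0.07, "tz": 9, "ax": 0, "ay": 0, "az": 0},
  {"gripper": 1, "tx": 0, "ty": 0.07, "tz": 9, "ax": 0, "ay": 0, "az": 0},
  {"gripper": 1, "tx": 0, "ty": 0.07, "tz": 6, "ax": 0, "ay": 0, "az": 0},
  {"gripper": 1, "tx": 0, "ty": 0.07, "tz": 1, "ax": 0, "ay": 0, "az": 0},
])

```text
clock: 9.85
position: [0.4636, 0.3214, 0.0795]
ee_rot: [-0.002, 0.266, 0.964, -0.001]
force: [-0.0, 0.0, -1.0]
gripper_width: 0.055
gripper_force: 63.7
```

Run:
```python
from h import *
rows((.51,.22,.09,140),(.55,.11,.09,120),(.594,-.0065,.07,101.1),(.594,-.0065,.0075,101.1))
```

```text
t(cm) [-9.18 -6.33 -1.05] a [-0.004 -0.002  0.159]
  t(cm) [-18.26 -13.72  -1.05] a [-0.004 -0.002  0.509]
  t(cm) [-28.02 -21.46   0.96] a [-0.004 -0.001  0.838]
  t(cm) [-28.03 -21.43   7.21] a [-0.004 -0.001  0.838]
  now [0.4636 0.3214 0.0795] yaw 149.14 z [-0.004 -0.002 -1.   ]
```

Call:
jog_arm([
  {"gripper": 1, "tx": -4.6, "ty": -3.2, "tz": -1, "ax": 0, "ay": 0, "az": 0.08},
  {"gripper": 1, "tx": -9.2, "ty": -6.3, "tz": -1, "ax": 0, "ay": 0, "az": 0.2},
  {"gripper": 1, "tx": -13.7, "ty": -10, "tz": -1, "ax": 0, "ay": 0, "az": 0.36},
  {"gripper": 1, "tx": -18.3, "ty": -13.7, "tz": -1, "ax": 0, "ay": 0, "az": 0.51},
  {"gripper": 1, "tx": -22, "ty": -16.7, "tz": -0.5, "ax": 0, "ay": 0, "az": 0.65},
  {"gripper": 1, "tx": -25.5, "ty": -19.5, "tz": 0, "ax": 0, "ay": 0, "az": 0.78},
  {"gripper": 1, "tx": -28, "ty": -21.4, "tz": 1, "ax": 0, "ay": 0, "az": 0.838},
  {"gripper": 1, "tx": -28, "ty": -21.4, "tz": 1.5, "ax": 0, "ay": 0, "az": 0.838},
  {"gripper": 1, "tx": -28, "ty": -21.4, "tz": 2, "ax": 0, "ay": 0, "az": 0.838},
  {"gripper": 1, "tx": -28, "ty": -21.4, "tz": 2, "ax": 0, "ay": 0, "az": 0.838},
])

```text
clock: 11.1
position: [0.595, -0.0039, 0.0595]
ee_rot: [-0.001, 0.634, 0.773, -0.001]
force: [-0.0, 0.2, -1.0]
gripper_width: 0.0546
gripper_force: 63.7
```

Run:
```python
from h import *
top(*PINK,[.594,0],z=.091)
top((5,150,150),(18,255,255),[.594,0],z=.006,name="w_pl")
rows((.594,-.0065,.0075,101.1))
```

```text
wrist blob ctr [0.5933 0.0033] [0.0504 0.0376] 11.4 mean [0.5925 0.0058] 8145
wrist blob ctr [0.5891 0.0147] [0.0801 0.0337] 11.3 mean [0.5883 0.0175] 5042
  t(cm) [-0.21 -0.19  5.25] a [-0.001 -0.     0.002]
  now [ 0.5955 -0.0041  0.06  ] yaw 101.24 z [-0.001 -0.    -1.   ]
```

View pics/w_pl.png

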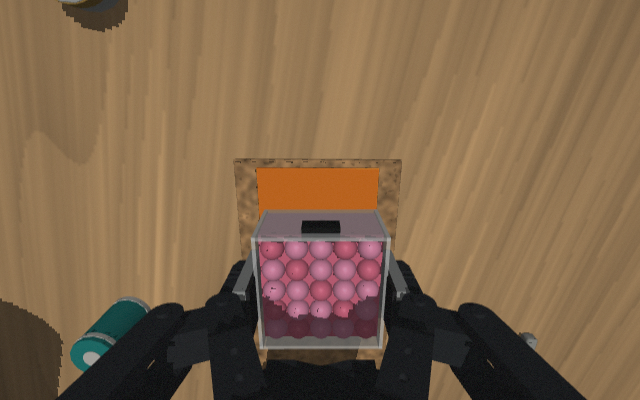

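The held pink box is square with the orange card below it. Its lid's front edge is at (320,238) and the card's far edge at (317,168). From those I'll work out the box's offset in the hand.

Run:
```python
from h import *
px,K,R,t=cam("wrist")
u=np.array([np.cos(np.radians(101.2)),np.sin(np.radians(101.2))])
o=np.array(bot.get_obs()["position"])[:2]
e=px2w([[254,239],[389,239]],.092,K,R,t)[:,:2]; c=px2w([[257,168],[378,168]],.006,K,R,t)[:,:2]
print("lid width",np.linalg.norm(e[1]-e[0]),"box ctr",e.mean(0)-.028*u,"tcp",o)
print("card width",np.linalg.norm(c[1]-c[0]),"ctr",c.mean(0)-.04*u)
rows((.594,-.0072,.0075,101.1))
```

```text
lid width 0.053895225587495973 box ctr [ 0.59582889 -0.00462059] tcp [ 0.59575015 -0.00420283]
card width 0.07899571341524828 ctr [ 0.59401123 -0.0081153 ]
  t(cm) [-0.26 -0.23  5.26] a [-0.     0.     0.002]
  now [ 0.5958 -0.0042  0.0601] yaw 101.23 z [-0. -0. -1.]
```

Call:
jog_arm([
  {"gripper": 1, "tx": -0.28, "ty": -0.23, "tz": 2, "ax": 0, "ay": 0, "az": 0.002},
  {"gripper": 1, "tx": -0.28, "ty": -0.23, "tz": 4, "ax": 0, "ay": 0, "az": 0.002},
  {"gripper": 1, "tx": -0.28, "ty": -0.23, "tz": 4.8, "ax": 0, "ay": 0, "az": 0.002},
  {"gripper": 1, "tx": -0.28, "ty": -0.23, "tz": 5.2, "ax": 0, "ay": 0, "az": 0.002},
  {"gripper": 1, "tx": -0.28, "ty": -0.23, "tz": 5.3, "ax": 0, "ay": 0, "az": 0.002},
  {"gripper": 1, "tx": -0.28, "ty": -0.23, "tz": 5.3, "ax": 0, "ay": 0, "az": 0.002},
])

```text
clock: 12.0
position: [0.5945, -0.0083, 0.0074]
ee_rot: [0.0, 0.636, 0.772, 0.0]
force: [-1.2, 0.4, 1.5]
gripper_width: 0.0549
gripper_force: 63.7
```

Contact felt on the card. Release, lift, and hover at the blue box at yaw 158°, since its latch faces 158° and those sides get avoided.

Call:
jog_arm([
  {"gripper": -1, "tx": 0, "ty": 0, "tz": 0, "ax": 0, "ay": 0, "az": 0},
  {"gripper": -1, "tx": 0, "ty": 0, "tz": 0, "ax": 0, "ay": 0, "az": 0},
  {"gripper": -1, "tx": 0, "ty": 0, "tz": 0, "ax": 0, "ay": 0, "az": 0},
  {"gripper": -1, "tx": 0, "ty": 0, "tz": -3, "ax": 0, "ay": 0, "az": 0},
  {"gripper": -1, "tx": 0, "ty": 0, "tz": -8, "ax": 0, "ay": 0, "az": 0},
  {"gripper": -1, "tx": 0, "ty": 0, "tz": -14, "ax": 0, "ay": 0, "az": 0},
  {"gripper": -1, "tx": -5, "ty": 0, "tz": -18, "ax": 0, "ay": 0, "az": 0},
  {"gripper": -1, "tx": -7, "ty": 0, "tz": -20, "ax": 0, "ay": 0, "az": 0},
])

```text
clock: 13.0
position: [0.6091, -0.079, 0.2098]
ee_rot: [0.002, 0.636, 0.771, 0.0]
force: [-0.3, 0.2, -0.3]
gripper_width: 0.0854
gripper_force: 0.0
```

Run:
```python
from h import *
top(*PINK,[.594,0],z=.037)
top((5,150,150),(18,255,255),[.594,0],z=.006,sz=61)
rect("wrist","pink_box",.038); rect("wrist","orange_card",.006);rect("wrist","white_card",.006)
rows((.496,-.322,.2,158))
print(bot.get_obs()["clock"])
```

```text
wrist blob ctr [ 0.5941 -0.0086] [0.0522 0.0515] 11.0 mean [ 0.594 -0.008] 2975
wrist blob ctr [ 0.5934 -0.0076] [0.0802 0.0806] 11.1 mean [ 0.593  -0.0058] 5908
wrist pink_box 0.7 ctr [ 0.5939 -0.0072] size [0.0562 0.0575] ang 10.9 mean [ 0.5939 -0.007 ]
wrist orange_card 0.92 ctr [ 0.5928 -0.0074] size [0.0813 0.0784] ang 11.1 mean [ 0.5909 -0.0025]
wrist white_card 0.87 ctr [ 0.6277 -0.1839] size [0.0799 0.0803] ang 11.0 mean [ 0.6273 -0.1828]
  t(cm) [-22.04 -15.59   0.54] a [-0.002 -0.003 -0.993]
  now [ 0.6065 -0.0757  0.2052] yaw 101.1 z [-0.003  0.001 -1.   ]
13.4
```

Pink sits within about 1 mm of the card's centre and square with it. Now blue.

Call:
jog_arm([
  {"gripper": -1, "tx": -4, "ty": -2.6, "tz": 0, "ax": 0, "ay": 0, "az": -0.17},
  {"gripper": -1, "tx": -8, "ty": -5.5, "tz": 0, "ax": 0, "ay": 0, "az": -0.34},
  {"gripper": -1, "tx": -12, "ty": -8.5, "tz": 0, "ax": 0, "ay": 0, "az": -0.51},
  {"gripper": -1, "tx": -16, "ty": -11.3, "tz": 0.3, "ax": 0, "ay": 0, "az": -0.68},
  {"gripper": -1, "tx": -20, "ty": -14, "tz": 0.5, "ax": 0, "ay": 0, "az": -0.85},
  {"gripper": -1, "tx": -22, "ty": -15.6, "tz": 0.5, "ax": 0, "ay": 0, "az": -0.993},
  {"gripper": -1, "tx": -22, "ty": -15.6, "tz": 0.5, "ax": 0, "ay": 0, "az": -0.993},
  {"gripper": -1, "tx": -22, "ty": -15.6, "tz": 0.5, "ax": 0, "ay": 0, "az": -0.993},
])

```text
clock: 14.4
position: [0.4966, -0.3215, 0.2013]
ee_rot: [-0.001, 0.192, 0.981, 0.0]
force: [0.5, 0.7, -0.2]
gripper_width: 0.0855
gripper_force: 0.0
```

Run:
```python
from h import *
top(*BLUE,[.45,-.303],name="w_blue",r=.2)
rect("wrist","blue_box",.032)
rows((.45,-.303,.09,158),(.45,-.303,.0,158))
```

```text
wrist blob ctr [ 0.3439 -0.3035] [0.0685 0.0251] 68.0 mean [ 0.3426 -0.2952] 1337
wrist blob ctr [ 0.4186 -0.4274] [0.07   0.0676] 5.7 mean [ 0.4176 -0.4267] 4585
wrist blob ctr [ 0.4484 -0.3043] [0.0524 0.0504] 68.0 mean [ 0.4478 -0.3041] 2793
wrist blue_box 0.87 ctr [ 0.4473 -0.304 ] size [0.0565 0.0587] ang 67.1 mean [ 0.4471 -0.3036]
wrist blue_box 0.63 ctr [ 0.4178 -0.4233] size [0.0769 0.0893] ang 5.4 mean [ 0.4164 -0.4228]
wrist blue_box 0.58 ctr [ 0.3478 -0.3054] size [0.0817 0.0332] ang 68.0 mean [ 0.3451 -0.2975]
  t(cm) [ 5.05 -0.05 11.18] a [-0.    -0.001 -0.   ]
  t(cm) [ 5.04 -0.05 20.18] a [-0.    -0.001 -0.   ]
  now [ 0.4971 -0.3215  0.2017] yaw 158.0 z [-0.001  0.    -1.   ]
```

View pics/w_blue.png

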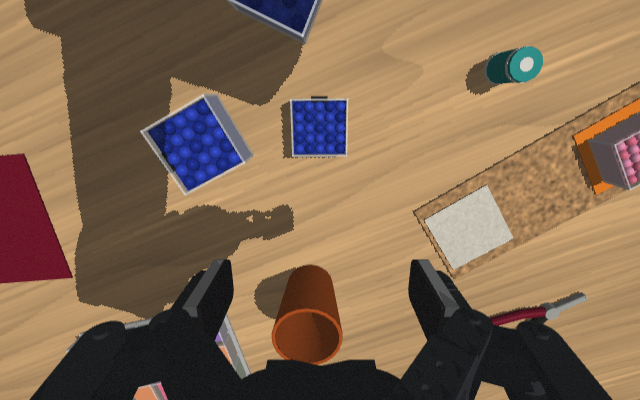

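The picture shows the small blue box at (320,127), 56 × 58 mm, latch on the top side (319,97). The large box's corner is at (250,157), about 11 mm clear of the left finger. Teal spool (525,65), white card (468,227). Grip.

Call:
jog_arm([
  {"gripper": -1, "tx": 5.2, "ty": 0.03, "tz": 3, "ax": 0, "ay": 0, "az": 0},
  {"gripper": -1, "tx": 5.3, "ty": 0.03, "tz": 8, "ax": 0, "ay": 0, "az": 0},
  {"gripper": -1, "tx": 5.3, "ty": 0.03, "tz": 13, "ax": 0, "ay": 0, "az": 0},
  {"gripper": -1, "tx": 5.3, "ty": 0.03, "tz": 17, "ax": 0, "ay": 0, "az": 0},
  {"gripper": -1, "tx": 5.3, "ty": 0.03, "tz": 20.1, "ax": 0, "ay": 0, "az": 0},
  {"gripper": -1, "tx": 5.3, "ty": 0.03, "tz": 20.1, "ax": 0, "ay": 0, "az": 0},
  {"gripper": 1, "tx": 5.3, "ty": 0.03, "tz": 20.1, "ax": 0, "ay": 0, "az": 0},
  {"gripper": 1, "tx": 5.3, "ty": 0.03, "tz": 20.1, "ax": 0, "ay": 0, "az": 0},
  {"gripper": 1, "tx": 5.3, "ty": 0.03, "tz": 20.1, "ax": 0, "ay": 0, "az": 0},
  {"gripper": 1, "tx": 5.3, "ty": 0.03, "tz": 20.1, "ax": 0, "ay": 0, "az": 0},
])

```text
clock: 15.8
position: [0.4488, -0.3036, 0.0028]
ee_rot: [0.001, 0.191, 0.982, -0.001]
force: [-0.2, 1.7, 6.0]
gripper_width: 0.0551
gripper_force: 64.6
```

Run:
```python
from h import *
rows((.4478,-.304,.1,158),(.628,-.1837,.06,101.1))
```

```text
t(cm) [ 0.05 -0.09 -9.72] a [-0.001  0.003 -0.001]
  t(cm) [-12.12  17.84  -5.71] a [0.    0.003 0.992]
  now [ 0.4488 -0.3036  0.0028] yaw 157.93 z [ 0.002 -0.002 -1.   ]
```

Call:
jog_arm([
  {"gripper": 1, "tx": 0, "ty": 0, "tz": -4, "ax": 0, "ay": 0, "az": 0},
  {"gripper": 1, "tx": 0, "ty": 0, "tz": -8, "ax": 0, "ay": 0, "az": 0},
  {"gripper": 1, "tx": -2, "ty": 3, "tz": -9, "ax": 0, "ay": 0, "az": 0.17},
  {"gripper": 1, "tx": -4, "ty": 6, "tz": -9, "ax": 0, "ay": 0, "az": 0.34},
  {"gripper": 1, "tx": -6.2, "ty": 9, "tz": -9, "ax": 0, "ay": 0, "az": 0.51},
  {"gripper": 1, "tx": -8.3, "ty": 12, "tz": -8, "ax": 0, "ay": 0, "az": 0.68},
  {"gripper": 1, "tx": -10.3, "ty": 15, "tz": -7, "ax": 0, "ay": 0, "az": 0.85},
  {"gripper": 1, "tx": -12.1, "ty": 17.9, "tz": -6, "ax": 0, "ay": 0, "az": 0.992},
  {"gripper": 1, "tx": -12.1, "ty": 17.9, "tz": -5.7, "ax": 0, "ay": 0, "az": 0.992},
  {"gripper": 1, "tx": -12.1, "ty": 17.9, "tz": -5.7, "ax": 0, "ay": 0, "az": 0.992},
])

```text
clock: 17.05
position: [0.6261, -0.1822, 0.0578]
ee_rot: [-0.001, 0.635, 0.772, -0.001]
force: [-0.3, -0.3, -0.2]
gripper_width: 0.055
gripper_force: 63.7
```

Run:
```python
from h import *
px,K,R,t=cam("wrist"); save("w_pl2",px)
rows((.628,-.1837,.0085,101.1))
```

```text
t(cm) [-0.14  0.17  4.96] a [-0.001  0.    -0.   ]
  now [ 0.6261 -0.1827  0.0581] yaw 101.09 z [-0.001 -0.    -1.   ]
```

View pics/w_pl2.png

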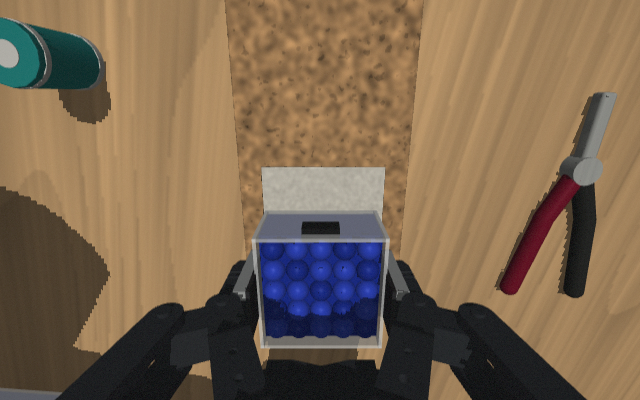

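The box is held square over the white card. Card far edge is at row 167 (columns 261–386), lid front edge at row 240 (253–389), and the pliers are well clear at (580,170).

Run:
```python
from h import *
px,K,R,t=cam("wrist")
u=np.array([np.cos(np.radians(101.1)),np.sin(np.radians(101.1))])
e=px2w([[254,240],[388,240]],.087,K,R,t)[:,:2]; c=px2w([[261.5,167],[385.5,167]],.006,K,R,t)[:,:2]
b=e.mean(0)-.028*u; w=c.mean(0)-.04*u
print("lid width",np.linalg.norm(e[1]-e[0]),"box ctr",b,"card width",np.linalg.norm(c[1]-c[0]),"ctr",w,np.degrees(np.arctan2(*(c[1]-c[0])[::-1])))
o=np.array(bot.get_obs()["position"]); 
rows((.628,-.184,.0085,101.1)); d=w-b; rows((o[0]+d[0],o[1]+d[1],.0085,101.1))
```

```text
lid width 0.05504510339317754 box ctr [ 0.62665449 -0.18519832] card width 0.08008951183052435 ctr [ 0.62822743 -0.18489384] 11.178073210558905
  t(cm) [-0.14  0.16  4.97] a [-0.001  0.    -0.001]
  now [ 0.6262 -0.1829  0.0582] yaw 101.06 z [-0.001 -0.    -1.   ]
  t(cm) [0.   0.16 4.97] a [-0.001  0.    -0.001]
  now [ 0.6262 -0.1829  0.0582] yaw 101.06 z [-0.001 -0.    -1.   ]
```

Call:
jog_arm([
  {"gripper": 1, "tx": -0.05, "ty": 0.16, "tz": 2, "ax": 0, "ay": 0, "az": 0},
  {"gripper": 1, "tx": -0.05, "ty": 0.16, "tz": 4, "ax": 0, "ay": 0, "az": 0},
  {"gripper": 1, "tx": -0.05, "ty": 0.16, "tz": 4.6, "ax": 0, "ay": 0, "az": 0},
  {"gripper": 1, "tx": -0.05, "ty": 0.16, "tz": 5, "ax": 0, "ay": 0, "az": 0},
  {"gripper": 1, "tx": -0.05, "ty": 0.16, "tz": 5.1, "ax": 0, "ay": 0, "az": 0},
  {"gripper": 1, "tx": -0.05, "ty": 0.16, "tz": 5.1, "ax": 0, "ay": 0, "az": 0},
])

```text
clock: 17.9
position: [0.6269, -0.1823, 0.0089]
ee_rot: [-0.001, 0.636, 0.772, -0.001]
force: [-10.5, 2.6, 16.0]
gripper_width: 0.055
gripper_force: 65.7
```

Call:
jog_arm([
  {"gripper": -1, "tx": 0, "ty": 0, "tz": -0.05, "ax": 0, "ay": 0, "az": 0},
  {"gripper": -1, "tx": 0, "ty": 0, "tz": -0.05, "ax": 0, "ay": 0, "az": 0},
  {"gripper": -1, "tx": 0, "ty": 0, "tz": -0.05, "ax": 0, "ay": 0, "az": 0},
  {"gripper": -1, "tx": 0, "ty": 0, "tz": -3, "ax": 0, "ay": 0, "az": 0},
  {"gripper": -1, "tx": 0, "ty": 0, "tz": -8, "ax": 0, "ay": 0, "az": 0},
  {"gripper": -1, "tx": 0, "ty": 0, "tz": -14, "ax": 0, "ay": 0, "az": 0},
  {"gripper": -1, "tx": -5, "ty": 0, "tz": -18, "ax": 0, "ay": 0, "az": 0},
  {"gripper": -1, "tx": -7, "ty": 0, "tz": -20, "ax": 0, "ay": 0, "az": 0},
  {"gripper": -1, "tx": -7, "ty": 0, "tz": -20, "ax": 0, "ay": 0, "az": 0},
])

```text
clock: 19.02
position: [0.6432, -0.2531, 0.2083]
ee_rot: [0.002, 0.636, 0.771, 0.0]
force: [-0.2, 0.1, 0.1]
gripper_width: 0.0853
gripper_force: 0.0
```

```bash
cat > chk.py <<'E'
from h import *
top(*BLUE,[.627,-.184],z=.037); top(*PINK,[.594,0],z=.037)
rect("wrist","blue_box",.038); rect("wrist","white_card",.006); rect("wrist","pink_box",.038); rect("wrist","orange_card",.006); rect("wrist","mat",.004); rect("wrist","teal_spool",.045)
E
python3 - <<'E'
from chk import *
rows((.52,-.12,.2,101.1),(.47,-.17,.2,101.1))
print(bot.get_obs()["clock"])
E
```

```text
wrist blob ctr [ 0.6271 -0.1838] [0.0522 0.0515] 11.3 mean [ 0.6269 -0.1831] 2992
wrist blue_box 0.82 ctr [ 0.3305 -0.2835] size [0.1078 0.0806] ang 43.8 mean [ 0.3464 -0.2783]
wrist blue_box 0.68 ctr [ 0.6264 -0.182 ] size [0.0571 0.0583] ang 11.2 mean [ 0.6268 -0.1821]
wrist blue_box 0.57 ctr [ 0.4258 -0.4155] size [0.0984 0.0986] ang 5.8 mean [ 0.4257 -0.4136]
wrist white_card 0.62 ctr [ 0.6277 -0.184 ] size [0.0802 0.0798] ang 11.2 mean [ 0.6284 -0.1806]
wrist mat 0.71 ctr [ 0.6222 -0.1566] size [0.11   0.1449] ang 11.1 mean [ 0.6177 -0.1329]
wrist mat 0.57 ctr [ 0.6278 -0.1842] size [0.0812 0.0793] ang 11.2 mean [ 0.6286 -0.1815]
wrist teal_spool 0.78 ctr [ 0.48   -0.1281] size [0.0395 0.0128] ang 11.2 mean [ 0.4825 -0.1259]
  t(cm) [15.2  -9.46  0.68] a [-0.001  0.    -0.   ]
  t(cm) [ 11.25 -15.33   0.68] a [-0.001  0.    -0.   ]
  now [ 0.6421 -0.2509  0.2067] yaw 101.1 z [-0.001 -0.    -1.   ]
19.725
```

Blue is within 1 mm of the card's centre and square. Next: the teal spool.

Call:
jog_arm([
  {"gripper": -1, "tx": 2.4, "ty": -3.5, "tz": 0, "ax": 0, "ay": 0, "az": 0},
  {"gripper": -1, "tx": 5, "ty": -7, "tz": 0.2, "ax": 0, "ay": 0, "az": 0},
  {"gripper": -1, "tx": 8, "ty": -11, "tz": 0.4, "ax": 0, "ay": 0, "az": 0},
  {"gripper": -1, "tx": 10.8, "ty": -14.2, "tz": 0.6, "ax": 0, "ay": 0, "az": 0},
  {"gripper": -1, "tx": 12, "ty": -14.2, "tz": 0.6, "ax": 0, "ay": 0, "az": 0},
  {"gripper": -1, "tx": 12, "ty": -14.2, "tz": 0.6, "ax": 0, "ay": 0, "az": 0},
])

```text
clock: 20.48
position: [0.4805, -0.1605, 0.2016]
ee_rot: [0.001, 0.635, 0.772, -0.0]
force: [0.0, -0.1, -0.1]
gripper_width: 0.0855
gripper_force: 0.0
```

Run:
```python
from h import *
TEAL=((80,80,40),(98,255,255))
top(*TEAL,[.47,-.11],z=.045,name="w_teal"); rect("wrist","teal_spool",.045)
px,K,R,t=cam("wrist"); u,v=w2px([.47,-.11,.045],K,R,t)[0].astype(int); print(u,v)
c=px[v-40:v+40,u-50:u+50]; save("w_tealc",cv2.resize(c,(500,400),interpolation=cv2.INTER_CUBIC))
rows((.47,-.11,.0,101.1))
print(bot.get_obs()["clock"])
```

```text
wrist blob ctr [ 0.4653 -0.112 ] [0.0286 0.0297] 6.2 mean [ 0.465  -0.1119] 678
wrist teal_spool 0.96 ctr [ 0.4643 -0.1112] size [0.0277 0.0307] ang 11.2 mean [ 0.4647 -0.1109]
319 126
  t(cm) [ 5.26 -0.07 20.09] a [-0.     0.001 -0.   ]
  now [ 0.4808 -0.1613  0.2009] yaw 101.08 z [ 0.    -0.001 -1.   ]
20.675
```

View pics/w_tealc.png

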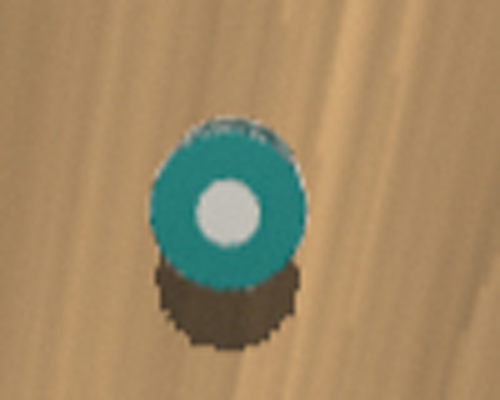

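The crop shows the spool upright with its hub at full-frame pixel (315,128), world (0.465,-0.112).

Run:
```python
from h import *
rows((.465,-.1117,.1,101.1),(.465,-.1117,.008,101.1))
```

```text
t(cm) [ 5.18 -0.6  10.09] a [-0.     0.001 -0.   ]
  t(cm) [ 5.19 -0.6  19.29] a [-0.     0.001 -0.   ]
  now [ 0.4808 -0.1613  0.2009] yaw 101.08 z [ 0.    -0.001 -1.   ]
```

Call:
jog_arm([
  {"gripper": -1, "tx": 5, "ty": -0.6, "tz": 3, "ax": 0, "ay": 0, "az": 0},
  {"gripper": -1, "tx": 5.2, "ty": -0.6, "tz": 8, "ax": 0, "ay": 0, "az": 0},
  {"gripper": -1, "tx": 5.2, "ty": -0.6, "tz": 13, "ax": 0, "ay": 0, "az": 0},
  {"gripper": -1, "tx": 5.2, "ty": -0.6, "tz": 17, "ax": 0, "ay": 0, "az": 0},
  {"gripper": -1, "tx": 5.2, "ty": -0.6, "tz": 19.3, "ax": 0, "ay": 0, "az": 0},
  {"gripper": 1, "tx": 5.2, "ty": -0.6, "tz": 19.3, "ax": 0, "ay": 0, "az": 0},
  {"gripper": 1, "tx": 5.2, "ty": -0.6, "tz": 19.3, "ax": 0, "ay": 0, "az": 0},
  {"gripper": 1, "tx": 5.2, "ty": -0.6, "tz": 19.3, "ax": 0, "ay": 0, "az": 0},
  {"gripper": 1, "tx": 5.2, "ty": -0.6, "tz": 19.3, "ax": 0, "ay": 0, "az": 0},
  {"gripper": 1, "tx": 5.2, "ty": -0.6, "tz": 19.3, "ax": 0, "ay": 0, "az": 0},
])

```text
clock: 21.92
position: [0.4648, -0.1113, 0.0092]
ee_rot: [0.001, 0.635, 0.772, 0.0]
force: [-0.2, -0.4, 6.3]
gripper_width: 0.0289
gripper_force: 59.2
```

Run:
```python
from h import *
# midpoint of the boxes as placed
rows((.465,-.1117,.09,101.1),(.6105,-.0957,.07,101.1),(.6105,-.0957,.012,101.1))
```

```text
t(cm) [-0.05  0.02 -8.08] a [ 0.002  0.002 -0.   ]
  t(cm) [-1.28 14.6  -6.06] a [ 0.002  0.002 -0.   ]
  t(cm) [-1.27 14.59 -0.26] a [ 0.002  0.002 -0.   ]
  now [ 0.4648 -0.1113  0.0092] yaw 101.09 z [ 0.002 -0.001 -1.   ]
```

Call:
jog_arm([
  {"gripper": 1, "tx": 0, "ty": 0, "tz": -4, "ax": 0, "ay": 0, "az": 0},
  {"gripper": 1, "tx": 0, "ty": 0, "tz": -8, "ax": 0, "ay": 0, "az": 0},
  {"gripper": 1, "tx": -0.4, "ty": 5, "tz": -8, "ax": 0, "ay": 0, "az": 0},
  {"gripper": 1, "tx": -0.8, "ty": 10, "tz": -8, "ax": 0, "ay": 0, "az": 0},
  {"gripper": 1, "tx": -1.2, "ty": 14.6, "tz": -6.5, "ax": 0, "ay": 0, "az": 0},
  {"gripper": 1, "tx": -1.28, "ty": 14.6, "tz": -5, "ax": 0, "ay": 0, "az": 0},
  {"gripper": 1, "tx": -1.28, "ty": 14.6, "tz": -3, "ax": 0, "ay": 0, "az": 0},
  {"gripper": 1, "tx": -1.28, "ty": 14.6, "tz": -2, "ax": 0, "ay": 0, "az": 0},
  {"gripper": 1, "tx": -1.28, "ty": 14.6, "tz": -2, "ax": 0, "ay": 0, "az": 0},
  {"gripper": 1, "tx": -1.28, "ty": 14.6, "tz": -2, "ax": 0, "ay": 0, "az": 0},
])

```text
clock: 23.18
position: [0.6096, -0.0955, 0.0286]
ee_rot: [0.0, 0.636, 0.772, -0.0]
force: [-0.2, -0.4, -0.4]
gripper_width: 0.0286
gripper_force: 59.4
```

Run:
```python
from h import *
rows((.6104,-.0955,.0135,101.1))
top((80,80,40),(98,255,255),[.61,-.095],z=.067,name="w_t2")
```

```text
t(cm) [-0.02  0.08  1.51] a [ 0.     0.001 -0.001]
  now [ 0.6096 -0.0955  0.0286] yaw 101.07 z [ 0.    -0.001 -1.   ]
wrist blob ctr [ 0.6072 -0.0862] [0.0282 0.0469] 13.2 mean [ 0.6072 -0.0849] 5104
```

Call:
jog_arm([
  {"gripper": 1, "tx": -0.02, "ty": 0.08, "tz": 1, "ax": 0, "ay": 0, "az": 0},
  {"gripper": 1, "tx": -0.02, "ty": 0.08, "tz": 1.4, "ax": 0, "ay": 0, "az": 0},
  {"gripper": 1, "tx": -0.02, "ty": 0.08, "tz": 1.52, "ax": 0, "ay": 0, "az": 0},
  {"gripper": 1, "tx": -0.02, "ty": 0.08, "tz": 1.54, "ax": 0, "ay": 0, "az": 0},
])

```text
clock: 23.72
position: [0.6099, -0.0952, 0.0132]
ee_rot: [-0.0, 0.635, 0.772, -0.0]
force: [-3.8, 1.6, 10.0]
gripper_width: 0.0288
gripper_force: 60.3
```

Call:
jog_arm([
  {"gripper": -1, "tx": 0, "ty": 0, "tz": -0.05, "ax": 0, "ay": 0, "az": 0},
  {"gripper": -1, "tx": 0, "ty": 0, "tz": -0.05, "ax": 0, "ay": 0, "az": 0},
  {"gripper": -1, "tx": 0, "ty": 0, "tz": -0.05, "ax": 0, "ay": 0, "az": 0},
  {"gripper": -1, "tx": 0, "ty": 0, "tz": -0.05, "ax": 0, "ay": 0, "az": 0},
  {"gripper": -1, "tx": 0, "ty": 0, "tz": -4, "ax": 0, "ay": 0, "az": 0},
  {"gripper": -1, "tx": 0, "ty": 0, "tz": -9, "ax": 0, "ay": 0, "az": 0},
  {"gripper": -1, "tx": -2, "ty": 0, "tz": -14, "ax": 0, "ay": 0, "az": 0},
  {"gripper": -1, "tx": -7, "ty": 0, "tz": -18, "ax": 0, "ay": 0, "az": 0},
  {"gripper": -1, "tx": -7, "ty": 0, "tz": -20, "ax": 0, "ay": 0, "az": 0},
  {"gripper": -1, "tx": -7, "ty": 0, "tz": -20, "ax": 0, "ay": 0, "az": 0},
])

```text
clock: 24.98
position: [0.6248, -0.1649, 0.2141]
ee_rot: [0.001, 0.636, 0.772, 0.0]
force: [-0.1, -0.0, -0.8]
gripper_width: 0.0853
gripper_force: 0.0
```

Run:
```python
from chk import *
top((80,80,40),(98,255,255),[.61,-.095],z=.049,name="w_t3")
rows((.452,.068,.2,101.1))
```

```text
wrist blob ctr [ 0.627  -0.1832] [0.0522 0.0502] 12.2 mean [ 0.6269 -0.1824] 2124
wrist blob ctr [ 0.5962 -0.0196] [0.0521 0.0288] 11.1 mean [ 0.5961 -0.0194] 2121
wrist blue_box 0.77 ctr [ 0.4214 -0.3813] size [0.096 0.047] ang 6.0 mean [ 0.4221 -0.3782]
wrist blue_box 0.59 ctr [ 0.3277 -0.2766] size [0.1133 0.0782] ang 43.1 mean [ 0.3309 -0.2761]
wrist blue_box 0.56 ctr [ 0.6269 -0.1805] size [0.0568 0.063 ] ang 11.2 mean [ 0.6263 -0.1793]
wrist white_card 0.7 ctr [ 0.6278 -0.1844] size [0.0802 0.0795] ang 11.2 mean [ 0.6263 -0.1708]
wrist pink_box 0.96 ctr [ 0.5967 -0.022 ] size [0.0562 0.0353] ang 11.2 mean [ 0.5965 -0.0216]
wrist orange_card 0.84 ctr [ 0.5963 -0.0218] size [0.0808 0.05  ] ang 11.2 mean [ 0.5959 -0.0296]
wrist mat 0.73 ctr [ 0.6133 -0.1122] size [0.1112 0.2343] ang 11.2 mean [ 0.6107 -0.0973]
wrist teal_spool 0.55 ctr [ 0.61   -0.0963] size [0.03   0.0278] ang 11.2 mean [ 0.6098 -0.0959]
wrist blob ctr [ 0.6097 -0.0968] [0.0287 0.0284] 11.2 mean [ 0.6097 -0.0963] 671
  t(cm) [ 26.06 -12.4    1.24] a [-0.001  0.    -0.   ]
  now [ 0.6238 -0.1639  0.2123] yaw 101.09 z [-0.001 -0.    -1.   ]
```

View pics/w_t3.png

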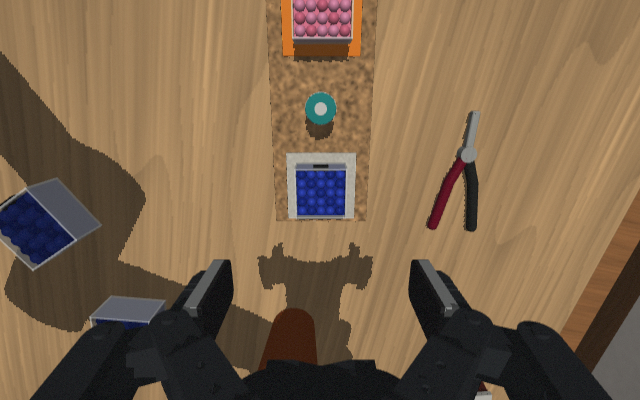

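Spool (320,108) upright between the pink (322,20) and blue (320,190) boxes, within 1 mm of midway. Now the tin.

Call:
jog_arm([
  {"gripper": -1, "tx": 5, "ty": -2.4, "tz": 0, "ax": 0, "ay": 0, "az": 0},
  {"gripper": -1, "tx": 10.4, "ty": -5, "tz": 0, "ax": 0, "ay": 0, "az": 0},
  {"gripper": -1, "tx": 15.6, "ty": -7.4, "tz": 0.4, "ax": 0, "ay": 0, "az": 0},
  {"gripper": -1, "tx": 20.8, "ty": -10, "tz": 0.8, "ax": 0, "ay": 0, "az": 0},
  {"gripper": -1, "tx": 25, "ty": -12, "tz": 1.2, "ax": 0, "ay": 0, "az": 0},
  {"gripper": -1, "tx": 26, "ty": -12.4, "tz": 1.2, "ax": 0, "ay": 0, "az": 0},
  {"gripper": -1, "tx": 26, "ty": -12.4, "tz": 1.2, "ax": 0, "ay": 0, "az": 0},
])

```text
clock: 26.6
position: [0.4525, 0.0676, 0.2009]
ee_rot: [0.0, 0.635, 0.772, -0.0]
force: [0.5, 0.6, 0.5]
gripper_width: 0.0852
gripper_force: 0.0
```

Run:
```python
from h import *
rect("wrist","tin",.02)
px,K,R,t=cam("wrist"); save("w_tin",px)
hsv=cv2.cvtColor(np.ascontiguousarray(px),cv2.COLOR_RGB2HSV)
u,v=w2px([.4425,.117,.02],K,R,t)[0].astype(int); save("w_tinc",cv2.resize(px[v-40:v+40,u-50:u+50],(500,400),interpolation=cv2.INTER_CUBIC)); print(u,v)
rows((.4425,.117,.0,101.1))
```

```text
wrist tin 0.71 ctr [0.4404 0.1148] size [0.0393 0.0393] ang 11.2 mean [0.4406 0.1148]
319 125
  t(cm) [ 5.18 -0.1  20.06] a [ 0.     0.001 -0.002]
  now [0.4533 0.0665 0.2007] yaw 101.01 z [ 0.    -0.001 -1.   ]
```

View pics/w_tinc.png

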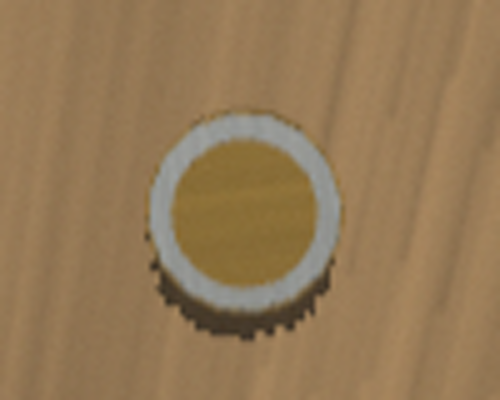

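The tin's centre is at full-frame pixel (318,127), world (0.4413, 0.1147), 39 mm across.

Call:
jog_arm([
  {"gripper": -1, "tx": 4.8, "ty": -0.2, "tz": 4, "ax": 0, "ay": 0, "az": 0},
  {"gripper": -1, "tx": 4.95, "ty": -0.25, "tz": 9, "ax": 0, "ay": 0, "az": 0},
  {"gripper": -1, "tx": 4.95, "ty": -0.25, "tz": 14, "ax": 0, "ay": 0, "az": 0},
  {"gripper": -1, "tx": 4.95, "ty": -0.25, "tz": 18, "ax": 0, "ay": 0, "az": 0},
  {"gripper": -1, "tx": 4.95, "ty": -0.25, "tz": 19.9, "ax": 0, "ay": 0, "az": 0},
  {"gripper": -1, "tx": 4.95, "ty": -0.25, "tz": 19.9, "ax": 0, "ay": 0, "az": 0},
  {"gripper": 1, "tx": 4.95, "ty": -0.25, "tz": 19.9, "ax": 0, "ay": 0, "az": 0},
  {"gripper": 1, "tx": 4.95, "ty": -0.25, "tz": 19.9, "ax": 0, "ay": 0, "az": 0},
  {"gripper": 1, "tx": 4.95, "ty": -0.25, "tz": 19.9, "ax": 0, "ay": 0, "az": 0},
  {"gripper": 1, "tx": 4.95, "ty": -0.25, "tz": 19.9, "ax": 0, "ay": 0, "az": 0},
])

```text
clock: 28.0
position: [0.441, 0.1154, 0.0028]
ee_rot: [0.001, 0.635, 0.772, 0.0]
force: [-0.9, -0.2, 7.3]
gripper_width: 0.038
gripper_force: 59.4
```

Run:
```python
from h import *
z=bot.get_obs()["position"][2]
rows((.441,.115,.13,101.1),(.627,-.1832,.13,101.1),(.627,-.1832,z+.05,101.1))
```

```text
t(cm) [-5.000e-02  1.000e-02 -1.272e+01] a [ 0.002  0.001 -0.   ]
  t(cm) [-32.89  12.53 -12.68] a [ 0.002  0.001 -0.   ]
  t(cm) [-32.89  12.51  -4.96] a [ 0.002  0.001 -0.   ]
  now [0.441  0.1154 0.0028] yaw 101.09 z [ 0.002 -0.    -1.   ]
```

Call:
jog_arm([
  {"gripper": 1, "tx": 0, "ty": 0, "tz": -5, "ax": 0, "ay": 0, "az": 0},
  {"gripper": 1, "tx": 0, "ty": 0, "tz": -11, "ax": 0, "ay": 0, "az": 0},
  {"gripper": 1, "tx": -5, "ty": 2, "tz": -12.7, "ax": 0, "ay": 0, "az": 0},
  {"gripper": 1, "tx": -10, "ty": 4, "tz": -12.7, "ax": 0, "ay": 0, "az": 0},
  {"gripper": 1, "tx": -15.5, "ty": 6, "tz": -12.7, "ax": 0, "ay": 0, "az": 0},
  {"gripper": 1, "tx": -21, "ty": 8, "tz": -12.7, "ax": 0, "ay": 0, "az": 0},
  {"gripper": 1, "tx": -26.5, "ty": 10, "tz": -12.7, "ax": 0, "ay": 0, "az": 0},
  {"gripper": 1, "tx": -31.5, "ty": 12, "tz": -11, "ax": 0, "ay": 0, "az": 0},
  {"gripper": 1, "tx": -32.9, "ty": 12.5, "tz": -8, "ax": 0, "ay": 0, "az": 0},
  {"gripper": 1, "tx": -32.9, "ty": 12.5, "tz": -6, "ax": 0, "ay": 0, "az": 0},
])

```text
clock: 29.25
position: [0.6261, -0.185, 0.0603]
ee_rot: [-0.0, 0.636, 0.771, -0.0]
force: [-0.7, 0.2, -0.2]
gripper_width: 0.038
gripper_force: 60.4
```

Call:
jog_arm([
  {"gripper": 1, "tx": 0, "ty": 0, "tz": 0.3, "ax": 0, "ay": 0, "az": 0},
  {"gripper": 1, "tx": 0, "ty": 0, "tz": 0.3, "ax": 0, "ay": 0, "az": 0},
  {"gripper": 1, "tx": 0, "ty": 0, "tz": 0.3, "ax": 0, "ay": 0, "az": 0},
])

```text
clock: 29.62
position: [0.6268, -0.1834, 0.0599]
ee_rot: [0.001, 0.635, 0.772, -0.0]
force: [-1.1, -1.1, -0.5]
gripper_width: 0.038
gripper_force: 60.4
```

Run:
```python
from h import *
rows((.627,-.1832,.0408,101.1))
px,K,R,t=cam("wrist"); save("w_tinpl",px); print(w2px([[.627,-.1832,.0755],[.627,-.1832,.038]],K,R,t))
```

```text
t(cm) [0.01 0.02 1.91] a [0.001 0.001 0.   ]
  now [ 0.6268 -0.1834  0.0599] yaw 101.12 z [ 0.001 -0.001 -1.   ]
[[321.41335213 275.40634956]
 [321.18111142 240.11255687]]
```

View pics/w_tinpl.png

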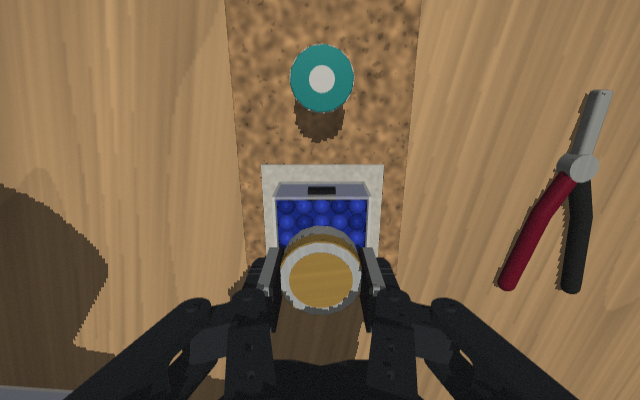

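The tin is held at (320,279), about 2 mm behind the pinch axis, above the blue lid. I'll shift forward by 1 mm and set it down.

Call:
jog_arm([
  {"gripper": 1, "tx": 0.12, "ty": 0.02, "tz": 1, "ax": 0, "ay": 0, "az": 0},
  {"gripper": 1, "tx": 0.12, "ty": 0.02, "tz": 1.6, "ax": 0, "ay": 0, "az": 0},
  {"gripper": 1, "tx": 0.12, "ty": 0.02, "tz": 1.85, "ax": 0, "ay": 0, "az": 0},
  {"gripper": 1, "tx": 0.12, "ty": 0.02, "tz": 1.92, "ax": 0, "ay": 0, "az": 0},
  {"gripper": 1, "tx": 0.12, "ty": 0.02, "tz": 1.95, "ax": 0, "ay": 0, "az": 0},
])

```text
clock: 30.3
position: [0.6255, -0.1818, 0.0408]
ee_rot: [-0.0, 0.635, 0.772, -0.0]
force: [-6.0, 2.9, 17.6]
gripper_width: 0.0378
gripper_force: 62.2
```

Call:
jog_arm([
  {"gripper": 1, "tx": 0, "ty": 0, "tz": -0.07, "ax": 0, "ay": 0, "az": 0},
  {"gripper": -1, "tx": 0, "ty": 0, "tz": -0.07, "ax": 0, "ay": 0, "az": 0},
  {"gripper": -1, "tx": 0, "ty": 0, "tz": -0.07, "ax": 0, "ay": 0, "az": 0},
  {"gripper": -1, "tx": 0, "ty": 0, "tz": -0.07, "ax": 0, "ay": 0, "az": 0},
  {"gripper": -1, "tx": 0, "ty": 0, "tz": -0.07, "ax": 0, "ay": 0, "az": 0},
  {"gripper": -1, "tx": 0, "ty": 0, "tz": -4, "ax": 0, "ay": 0, "az": 0},
  {"gripper": -1, "tx": 0, "ty": 0, "tz": -9, "ax": 0, "ay": 0, "az": 0},
  {"gripper": -1, "tx": -4, "ty": 0, "tz": -14, "ax": 0, "ay": 0, "az": 0},
  {"gripper": -1, "tx": -7, "ty": 0, "tz": -17, "ax": 0, "ay": 0, "az": 0},
  {"gripper": -1, "tx": -7, "ty": 0, "tz": -17, "ax": 0, "ay": 0, "az": 0},
])

```text
clock: 31.55
position: [0.6412, -0.2539, 0.2121]
ee_rot: [0.003, 0.637, 0.771, 0.0]
force: [0.0, 0.9, -0.2]
gripper_width: 0.0855
gripper_force: 0.0
```

Run:
```python
from chk import *
rect("wrist","tin",.058)
px,K,R,t=cam("wrist"); save("w_end",px)
def lid(X): return w2px(X,K,R,t)[0].round(1)
print("exp tin top",lid([.627,-.1835,.058]))
print(bot.get_obs()["clock"])
```

```text
wrist blob ctr [ 0.6269 -0.1834] [0.0524 0.0508] 11.0 mean [ 0.6289 -0.1819] 1249
wrist blue_box 0.79 ctr [ 0.4254 -0.4156] size [0.0988 0.1003] ang 6.1 mean [ 0.4254 -0.4138]
wrist blue_box 0.68 ctr [ 0.3299 -0.283 ] size [0.1099 0.082 ] ang 43.9 mean [ 0.3439 -0.2785]
wrist blue_box 0.66 ctr [ 0.6272 -0.1821] size [0.0568 0.059 ] ang 11.4 mean [ 0.6283 -0.1811]
wrist white_card 0.66 ctr [ 0.6275 -0.1838] size [0.0802 0.0804] ang 11.1 mean [ 0.6274 -0.1818]
wrist pink_box 0.59 ctr [ 0.6266 -0.182 ] size [0.0565 0.058 ] ang 11.4 mean [ 0.6279 -0.1813]
wrist mat 0.9 ctr [ 0.6219 -0.1563] size [0.1114 0.1466] ang 11.2 mean [ 0.6178 -0.1351]
wrist teal_spool 0.82 ctr [ 0.6122 -0.106 ] size [0.0303 0.023 ] ang 11.2 mean [ 0.6115 -0.1044]
wrist tin 0.94 ctr [ 0.6252 -0.1824] size [0.0385 0.0395] ang 11.2 mean [ 0.625  -0.1822]
exp tin top [321.7 109.5]
32.4
```

View pics/w_end.png

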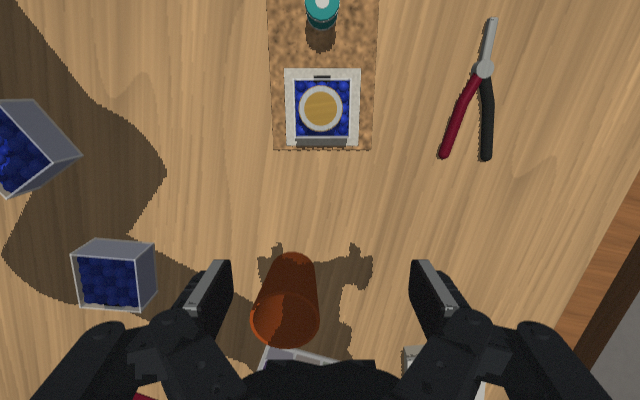

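The tin (321,108) sits flat on the blue lid (columns 294–352, rows 80–136), within about 2 mm of its middle. The boxes and spool are in place, the pliers and tumbler untouched, and the arm is clear. Handing in.

```bash
python3 -c "
from workcell import bot
print(bot.close_job())"
```

```text
the job is handed in; nothing more can be done
None
```

The beading place is set out and handed in at about 32 s: both boxes are square on their cards and the spool is midway (each within about 1 mm), and the tin is about 2 mm off the middle of the blue box.

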